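Load the card printer's tray and report it ready

TASK

Load the card printer on the desk: push the stack of index cards lying askew in its tray forward until it sits flat and square against the feed wall, and slide the black paper guide up so that the stack is held snugly between it and the fixed guide on the left. Then press the green button on the printer down fully and let go, so that the printer knows it is loaded. Do it all with the fingertips, without lifting or tipping the cards, and leave the stapler, eraser, marker and brass weight beside the printer alone.

Things in the scene. Friction and masses are not known exactly. Their poses are not given: they have to be found in the camera images.
- cards: stack of plain white index cards, one rigid block 76 mm (its x, the feed direction) x 127 mm (its y) x 28 mm high, 0.15 to 0.31 kg; origin at the centre of its underside, z up; it lies flat on the tray deck, turned up to 0.3 rad from square, its centre 35 to 55 mm nearer the robot and 14 to 48 mm further right than when home
- cards_lead (a point): middle of the stack's far (+x) edge, which goes against the feed wall; 14 mm above the deck
- cards_rear (a point): middle of the stack's near (-x) edge, the place to push; 14 mm above the deck
- printer: low white desk printer, fixed, its open grey tray toward the robot; +x is the feed direction (away from the robot), +y left; turned up to 0.17 rad. Tray deck x -75 to 75, y -135 to 115 mm, its top 14 mm above the desk. White housing behind it, x 75 to 147 mm, 84 mm high, its cover overhanging the feed wall by 10 mm from 56 mm up. Origin at desk height
- tray_corner (a point): deck-level corner where the dark feed wall (its plane x = 0) meets the inner face (y = 0) of the fixed dark guide on the left, which stands 32 mm above the deck; axes as the printer's. A stack that is home spans x -76 to 0 mm and y -127 to 0 mm from this point
- guide (a joint): travel of the sliding guide toward the fixed guide (+y), m: 0 fully open, starting between 0 and 0.015; 0.074 when it just touches a stack lying home, end of travel 0.1. About 2 N of friction; it stays where it is left
- guide_face (a point): centre of the sliding guide's inner (+y) face, 17 mm above the deck. The guide is an upright black plate 66 mm (x) x 6 mm x 34 mm high standing on the deck at the right of the stack
- guide_tab (a point): blue ribbed finger patch in the middle of the guide's outer (-y) face, 22 mm above the deck: push here toward +y. At deck level a foot 44 mm long (x) and 3 mm high reaches 10 mm behind it, with 12 mm high webs at its two ends
- load_button (a joint): travel of the green button, m: 0 up, 0.005 fully down, springs back; fully down takes 4 N
- load_button_top (a point): centre of the top of the green button, 22 mm across, on the printer's cover, 104 mm above the desk, in a grey collar 38 mm across whose rim is 9 mm lower; pressed straight down
- stapler: red and black stapler, 131 x 34 x 46 mm, left of the printer; leave alone
- eraser: white eraser in a blue sleeve, 52 x 22 x 12 mm, left of the tray; leave alone
- marker: black marker pen, 136 x 20 x 17 mm, lying right of the printer; leave alone
- weight: brass weight with a knob, 40 mm across, 45 mm high, right of the printer; leave alone

How it is judged:
By the outcome, as a careful person would: the job done as asked, in the order asked, and still so for the second after the job is handed in, with the robot touching nothing.
It also fails if it takes over 48 s, if anything falls off the work surface, if the arm or the gripper's body presses on something with over 40 N, if the wrist force passes 120 N, or if a joint passes its speed limit or range.

ROBOT

A 7-joint arm with a two-finger parallel gripper is mounted at the origin on a cart in front of the work surface, level with it; the furniture and walls round the work are solid. World frame = base frame: x ahead of the robot, y to its left, z up, the work surface at z = 0. Lengths are in m, angles in rad, forces in N, time in s.
With the tool pointing down it reaches from about 0.425 to 1.025 m from the base axis. Payload 9.4 kg.
Tool frame: the origin (TCP) lies where the fingers leave the gripper's body, on its centre line; the fingertips stand 84 mm ahead of it and the grasp point (between the pads) lies 65 mm ahead of it (r.grip_depth is the z of the grasp point in the tool frame, in m); z points along the fingers, y is the line along which they close (so a half turn about z gives the same grasp; the last joint's range is limited). The gripper opens to 93 mm and grips with 3 to 60 N. Pads are 15 mm wide; open, the fingers measure 128 mm over their backs; the gripper's body (75 mm by 188 mm) begins 65 mm behind the grasp point.
Start: joints at [-1.298, 0.599, -0.003, 1.599, 0.002, 0.943, -0.08], TCP at [0.248, 0.681, 0.303] pointing down, gripper open.
Joint ranges: [-2.57, 2.57], [-0.35, 1.97], [-1.29, 1.29], [0.11, 2.56], [-1.05, 4.19], [0.11, 1.86], [-2.63, 2.63]. Speed limits (rad/s): [2.22, 2.22, 3.01, 3.01, 3.14, 3.14, 3.14].

INTERFACE

Orientations are given as a unit quaternion [x, y, z, w].
In Python, from station import r gives the robot as it stands.
- The arm moves only by the tool step_arm, never from a script. Its argument "targets" is one flat list of numbers, 7 for each row, row after row: the shift along the tool's x, y, z in cm, then the turn, a rotation vector about the tool's x, y, z in rad, then the opening, from 0 (shut) to 1 (fully open). A call has 1 to 10 rows; each row shifts and turns the commanded pose from where the row before left it, along the tool's axes as they then stand; what a row does not reach is not made up. A row lasts 1/12 s, in which the tool goes at most 41.7 mm and 7.16 degrees, less where a joint would pass 70% of its speed; a pose out of reach is approached as far as the arm can. A call with a gripper value outside its range is refused whole. The fingers move at their own pace and stop on an object; "force" is the grip in N (left out, the last holds). Time passes only in rows, so rows that do not move let the fingers close. It gives the time, the measured TCP pose, the force, the opening and the grip force at its end, in the units of the state.
- r.sense(): the state, without advancing time (a new reading comes with each control period).
- r.camera(name): name is "side" or "top"; returns the picture (420x560x3 uint8, blue, green, red); there is no depth.
- r.get_calibration(name): a dict with "vfov" (degrees; the focal length in pixels is half the picture's height over the tangent of half this angle, whatever the lens; pixels are square), "cx", "cy" (the principal point, pixels), "extrinsics" (4x4, takes a point from camera to world coordinates). Camera axes: x right, y up, looking along -z (the intrinsics and any distortion apply to the point x, -y, -z); pixel columns grow to the right and rows downward; lengths in m; the calibration is good to about 2 mm. A picture is of the moment at which its call begins. get_calibration takes no time and is no camera call.
- r.sign_off(): hands the job in; it is judged then, once.
Trained networks look in the newest picture that a camera, given by its name, has taken for a name from the list of things; names that differ only in an ending like _2 or _b are one class to them, and where a whole thing is asked for, a point or a joint stands for the part that bears it (a point fixed in the world has none). Each returns a list of dicts, best first, with "confidence" (0 to 1); they miss things now and then, are a little off and sometimes report something else, mostly with a low value. They report only what shows in the picture. A call takes as long as a camera call.
- r.look_for(thing, camera): "location" ([column, row] in pixels, amid what is visible of it).
- r.landmark_of(thing, camera): "location" ([column, row] in pixels: a listed point, or the origin of a listed thing).
The state is a dict: "time": time; "joint_positions": joint angles; "joint_velocities": joint speeds; "tau": joint torques, N m; "tcp_pos": TCP position; "ee_rot": TCP orientation; "ft_force": force on the tool from outside, world axes, zero at the start; "wrist_torque": the same for the moment, N m; "opening": finger opening in m; "finger_force": force on a finger pad.
Only numpy, scipy, OpenCV 4.12 (cv2) and the standard library are available. Lean on these libraries where they do the work, as an engineer would, in place of code of your own. Each camera call takes 0.05 s, during which the arm holds its last target. There are 200 camera calls.

## Working session

There is one attempt and no reset: what is moved stays moved. The work goes in short steps, Python scripts to look and compute and a tool call to move; the robot and the scene stay as the last step left them, time stands still between calls to the robot, and variables do not carry over. Pictures are saved under pics/ and viewed, at most 10 in all, crops included, and the job is handed in when it is done.

Besides the shell and the picture viewer there is one more tool, called after "Emit:" by a JSON object that holds its "name" and its "arguments". step_arm: Moves the arm, as the interface text tells. Its arguments: {"type":"object","properties":{"targets":{"type":"array","items":{"type":"number"}},"force":{"type":"number"}},"required":["targets"]}

```bash
ls; mkdir -p pics; cat > h.py <<'E'
import numpy as np,cv2
from station import r
from scipy.spatial.transform import Rotation as R
def ray(cam,px):
    c=r.get_calibration(cam);f=210/np.tan(np.radians(c["vfov"])/2);E=np.array(c["extrinsics"])
    d=E[:3,:3]@np.array([(px[0]-c["cx"])/f,-(px[1]-c["cy"])/f,-1]);return E[:3,3],d
def atz(cam,px,z):
    o,d=ray(cam,px);return o+d*(z-o[2])/d[2]
def proj(cam,p):
    c=r.get_calibration(cam);f=210/np.tan(np.radians(c["vfov"])/2);E=np.array(c["extrinsics"])
    q=E[:3,:3].T@(np.array(p)-E[:3,3]);return [c["cx"]-f*q[0]/q[2],c["cy"]+f*q[1]/q[2]]
E
python3 - <<'E'
from h import *
for c in("top","side"):
    cal=r.get_calibration(c);print({k:(np.round(v,3).tolist()) if k=="extrinsics" else v for k,v in cal.items()})
    cv2.imwrite(f"pics/{c}0.png",r.camera(c))
Z=dict(cards=.014,cards_lead=.028,cards_rear=.028,tray_corner=.014,guide_face=.031,guide_tab=.036,load_button_top=.104,printer=0,stapler=0,eraser=0,marker=0,weight=0)
for n,z in Z.items():
    for c in("top","side"):
        l=r.landmark_of(n,c)
        if l:print(n,c,np.round(l[0]["location"],1),round(l[0]["confidence"],2),np.round(atz(c,l[0]["location"],z),4))
s=r.sense();print(s)
E
```

```text
pics
{'vfov': 50.079601758432275, 'cx': 280.79256621922485, 'cy': 209.90886508602873, 'extrinsics': [[-0.029, 0.98, -0.196, 0.351], [-1.0, -0.03, -0.002, 0.006], [-0.008, 0.195, 0.981, 1.025], [0.0, 0.0, 0.0, 1.0]]}
{'vfov': 49.08623347722762, 'cx': 277.8240125751942, 'cy': 209.57124240818834, 'extrinsics': [[0.915, 0.284, -0.287, 0.201], [-0.404, 0.643, -0.651, -0.694], [0.0, 0.711, 0.703, 0.822], [0.0, 0.0, 0.0, 1.0]]}
cards top [266.3 226.6] 0.61 [0.5148 0.0426 0.014 ]
cards side [270.3 218.2] 0.78 [0.502  0.0337 0.014 ]
cards_lead top [262.6 208.7] 0.68 [0.5538 0.0495 0.028 ]
cards_lead side [286.3 205.1] 0.61 [0.5509 0.0467 0.028 ]
cards_rear top [271.6 243.1] 0.88 [0.475  0.0311 0.028 ]
cards_rear side [257.9 217.3] 0.93 [0.4706 0.0359 0.028 ]
tray_corner top [222.2 200. ] 0.94 [0.58   0.1428 0.014 ]
tray_corner side [281.8 182. ] 0.72 [0.5827 0.1449 0.014 ]
guide_face top [306.2 201.8] 0.45 [ 0.5661 -0.0496  0.031 ]
guide_face side [309.9 228.7] 0.67 [ 0.5672 -0.0508  0.031 ]
guide_tab top [307.8 202. ] 0.6 [ 0.5644 -0.0529  0.036 ]
guide_tab side [347.1 258.3] 0.72 [ 0.5997 -
[... 743 characters left out ...]
  0.59929883, -0.00248993,  1.5994209 ,  0.00177953,
        0.94286641, -0.07979585]), 'joint_velocities': array([-4.76795939e-04, -2.68322266e-04,  1.79603691e-05, -1.46551059e-03,
       -3.80246398e-04,  6.13884782e-04, -2.57785688e-03]), 'tau': array([-1.29104861e-03, -7.64803720e+01,  1.49601974e+00, -2.52717966e+01,
       -5.23193821e-02,  1.02917661e-02,  2.29188691e-05]), 'tcp_pos': array([0.24845986, 0.68109372, 0.30271123]), 'ee_rot': array([1.74000306e-01, 9.84745598e-01, 2.62426734e-06, 1.81332404e-05]), 'ft_force': array([-0.29972952,  0.64254675,  1.11164973]), 'wrist_torque': array([-0.01822914, -0.00309166,  0.02735183]), 'finger_force': 0.0, 'opening': 0.09285259745211391}
```

```bash
python3 - <<'E'
import cv2
a=cv2.imread("pics/top0.png")[140:300,170:390];cv2.imwrite("pics/t0c.png",cv2.resize(a,None,fx=3.6,fy=3.6,interpolation=cv2.INTER_CUBIC))
a=cv2.imread("pics/side0.png")[110:310,200:400];cv2.imwrite("pics/s0c.png",cv2.resize(a,None,fx=3,fy=3,interpolation=cv2.INTER_CUBIC))
E
```

```text
(no output)
```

View pics/t0c.png

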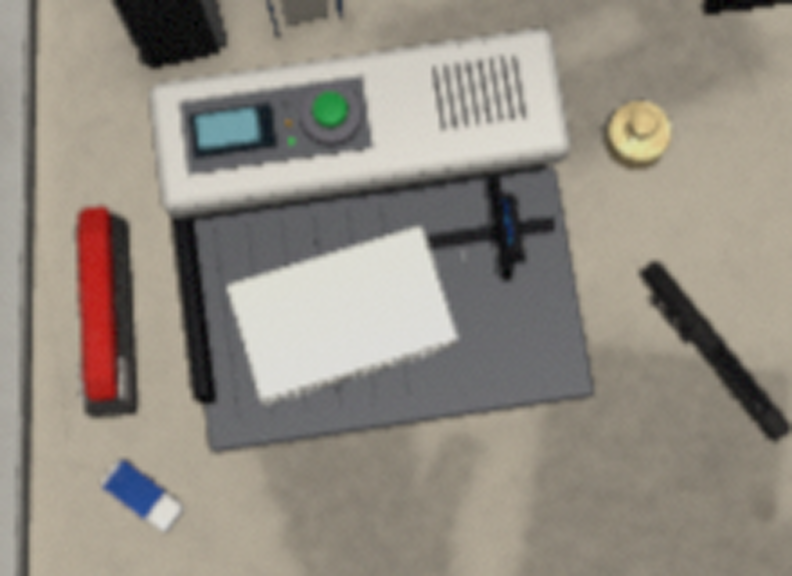

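View pics/s0c.png

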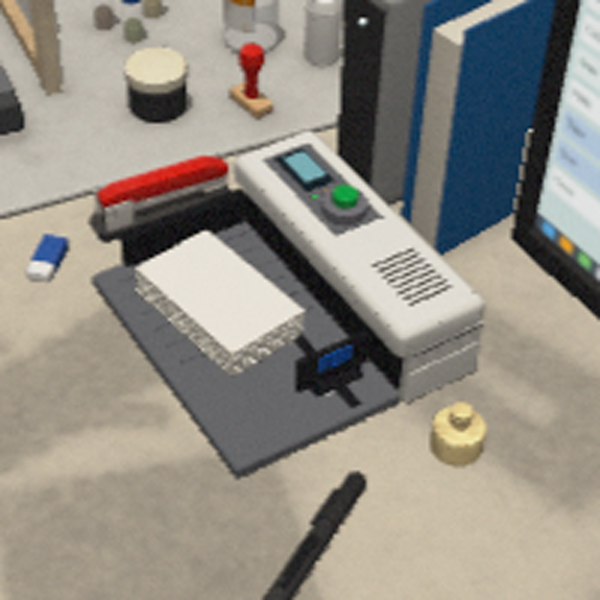

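```bash
python3 - <<'E'
from h import *
T=lambda p,z:atz("top",(p[0]/3.6+170-.4,p[1]/3.6+140-.4),z)
S=lambda p,z:atz("side",(p[0]/3+200-.3,p[1]/3+110-.3),z)
for n,ps,z,F in[("cards",[(228,287),(418,227),(457,338),(263,402)],.042,T),("cardsS",[(136,274),(208,232),(304,313),(231,358)],.042,S),
 ("deck",[(212,450),(593,395)],.014,T),("deckS",[(94,281),(240,474),(402,402)],.014,S),("cover",[(153,86),(550,31),(567,156),(173,214)],.084,T),
 ("btn",[(330,108)],.104,T),("btnS",[(345,195)],.104,S),("guide top ends",[(492,180),(508,275)],.048,T),("fixed top",[(213,400)],.046,T),("eraser",[(120,460),(180,510)],.012,T),("stapler",[(95,208),(130,412)],.03,T),("weight",[(640,115)],.045,T),("slot",[(430,240),(553,224)],.014,T)]:
    q=np.array([F(p,z)[:2] for p in ps]);print(n,np.round(q,4).tolist())
    if len(q)>1:print("   ang",[round(float(np.degrees(np.arctan2(*(q[i+1]-q[i])[::-1]))),1) for i in range(len(q)-1)],"len",[round(float(np.linalg.norm(q[i+1]-q[i])),4) for i in range(len(q)-1)],"mean",q.mean(0).round(4))
E
```

```text
cards [[0.5289, 0.1153], [0.5632, -0.0031], [0.4929, -0.0248], [0.4572, 0.0946]]
   ang [-73.9, -162.8, 106.6] len [0.1233, 0.0736, 0.1247] mean [0.5105 0.0455]
cardsS [[0.4579, 0.0877], [0.532, 0.1112], [0.5642, -0.0084], [0.4914, -0.0297]]
   ang [17.7, -74.9, -163.7] len [0.0778, 0.1239, 0.0758] mean [0.5113 0.0402]
deck [[0.4312, 0.1293], [0.4584, -0.1094]]
   ang [-83.5] len [0.2402] mean [0.4448 0.0099]
deckS [[0.4316, 0.122], [0.4609, -0.1155], [0.6043, -0.1018]]
   ang [-83.0, 5.4] len [0.2393, 0.144] mean [ 0.4989 -0.0318]
cover [[0.6465, 0.1551], [0.6737, -0.0869], [0.5949, -0.0934], [0.5666, 0.1431]]
   ang [-83.6, -175.3, 96.8] len [0.2436, 0.0791, 0.2382] mean [0.6204 0.0295]
btn [[0.6233, 0.0472]]
btnS [[0.6235, 0.0438]]
guide top ends [[0.5903, -0.0499], [0.5301, -0.0573]]
   ang [-173.0] len [0.0607] mean [ 0.5602 -0.0536]
fixed top [[0.4589, 0.1246]]
eraser [[0.4269, 0.187], [0.395, 0.1496]]
   ang [-130.5] len [0.0491] mean [0.4109 0.1683]
stapler [[0.5844, 0.2003], [0.4548, 0.1777]]
   ang [-170.1] len [0.1315] mean [0.5196 0.189 ]
weight [[0.6301, -0.1446]]
slot [[0.5605, -0.0107], [0.5685, -0.0896]]
   ang [-84.2] len [0.0793] mean [ 0.5645 -0.0502]
```

Emit:
{"name": "step_arm", "arguments": {"targets": [0,0,0,0,0,-0.116,0.7,0,0,0,0,0,-0.116,0.7,0,0,0,0,0,-0.116,0.7,0,0,0,0,0,-0.117,0.7,-2.1,-3.4,0,0,0,0,0.7,-2.1,-3.4,0,0,0,0,0.7,-2.1,-3.4,0,0,0,0,0.7,-2.1,-3.4,0,0,0,0,0.7,-2.1,-3.4,0,0,0,0,0.7,-2.1,-3.4,0,0,0,0,0.7]}}

```text
time: 2.13
tcp_pos: [0.3981, 0.4913, 0.3029]
ee_rot: [-0.058, 0.998, 0.0, 0.0]
ft_force: [1.5, 0.6, 0.2]
opening: 0.0652
finger_force: 0.0
```

Emit:
{"name": "step_arm", "arguments": {"targets": [0,-3.4,0,0,0,0,0.7,0,-3.4,0,0,0,0,0.7,0,-3.4,0,0,0,0,0.7,0,-3.4,0,0,0,0,0.7,0,-3.4,0,0,0,0,0.7,0,-3.4,0,0,0,0,0.7,0,-3.4,0,0,0,0,0.7,0,-3.4,0,0,0,0,0.7,0,-3.4,0,0,0,0,0.7,0,-3.4,0,0,0,0,0.7]}}

```text
time: 2.97
tcp_pos: [0.4362, 0.1536, 0.303]
ee_rot: [-0.058, 0.998, 0.0, 0.0]
ft_force: [1.0, -0.1, 0.3]
opening: 0.0651
finger_force: 0.0
```

Emit:
{"name": "step_arm", "arguments": {"targets": [0.05,-3.1,0,0,0,0,0.7,0.05,-3.1,0,0,0,0,0.7,0.05,-3.1,0,0,0,0,0.7,0.05,-3.1,0,0,0,0,0.7,0,0,2.6,0,0,0,0.7,0,0,2.6,0,0,0,0.7,0,0,2.6,0,0,0,0.7,0,0,2.6,0,0,0,0.7,0,0,2.6,0,0,0,0.7,0,0,2,0,0,0,0.7]}}

```text
time: 3.8
tcp_pos: [0.4485, 0.0318, 0.1513]
ee_rot: [-0.058, 0.998, 0.0, 0.0]
ft_force: [0.8, 0.9, 0.2]
opening: 0.0653
finger_force: 0.0
```

```bash
python3 - <<'E'
from h import *
print(r.sense()["tcp_pos"],r.sense()["time"])
a=r.camera("side")[110:310,200:400];cv2.imwrite("pics/s1c.png",cv2.resize(a,None,fx=3,fy=3,interpolation=cv2.INTER_CUBIC))
E
```

```text
[0.44845877 0.03176555 0.15131339] 3.8
```

View pics/s1c.png

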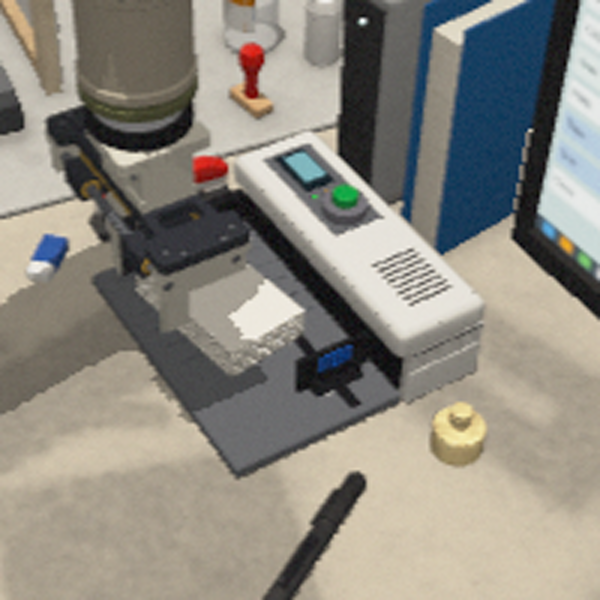

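Emit:
{"name": "step_arm", "arguments": {"targets": [0.5,0,0,0,0,0,0.7,0,0,1.0,0,0,0,0.7,0,0,1.0,0,0,0,0.7,0,0,1.0,0,0,0,0.7,0,0,1.0,0,0,0,0.7,0,0,0.5,0,0,0,0.7,0,0,0,0,0,0,0.7]}}

```text
time: 4.43
tcp_pos: [0.4435, 0.0312, 0.1081]
ee_rot: [-0.058, 0.998, -0.0, 0.0]
ft_force: [-0.3, -0.9, 0.3]
opening: 0.0651
finger_force: 0.0
```

Emit:
{"name": "step_arm", "arguments": {"targets": [-0.5,0,0,0,0,0,0.7,-0.5,0,0,0,0,0,0.7,-0.4,0,0,0,0,0,0.7,-0.4,0,0,0,0,0,0.7,-0.4,0,0,0,0,0,0.7,-0.4,0,0,0,0,0,0.7,-0.4,0,0,0,0,0,0.7,-0.4,0,0,0,0,0,0.7,-0.4,0,0,0,0,0,0.7,-0.4,0,0,0,0,0,0.7]}}

```text
time: 5.27
tcp_pos: [0.4853, 0.0359, 0.1077]
ee_rot: [-0.057, 0.998, -0.0, -0.0]
ft_force: [-1.8, -0.3, 1.2]
opening: 0.065
finger_force: 0.9
```

Emit:
{"name": "step_arm", "arguments": {"targets": [-0.3,0,0,0,0,0,0.7,-0.3,0,0,0,0,0,0.7,-0.3,0,0,0,0,0,0.7,-0.3,0,0,0,0,0,0.7]}}

```text
time: 5.6
tcp_pos: [0.4974, 0.0375, 0.1077]
ee_rot: [-0.058, 0.998, -0.0, 0.0]
ft_force: [-1.2, 0.0, -0.2]
opening: 0.0651
finger_force: 0.5
```

Emit:
{"name": "step_arm", "arguments": {"targets": [-0.25,0,0,0,0,0,0.7,-0.25,0,0,0,0,0,0.7,-0.2,0,0,0,0,0,0.7,0,0,0,0,0,0,0.7]}}

```text
time: 5.93
tcp_pos: [0.5047, 0.0383, 0.1078]
ee_rot: [-0.058, 0.998, 0.0, 0.0]
ft_force: [0.6, -0.8, 0.1]
opening: 0.065
finger_force: 0.0
```

```bash
python3 - <<'E'
from h import *
s=r.sense();print(s["tcp_pos"],s["time"],s["ft_force"])
a=r.camera("side")[110:310,200:400];cv2.imwrite("pics/s2c.png",cv2.resize(a,None,fx=3,fy=3,interpolation=cv2.INTER_CUBIC))
E
```

```text
[0.50470715 0.03833252 0.10775492] 5.9333 [ 0.56170991 -0.77101328  0.06119161]
```

View pics/s2c.png

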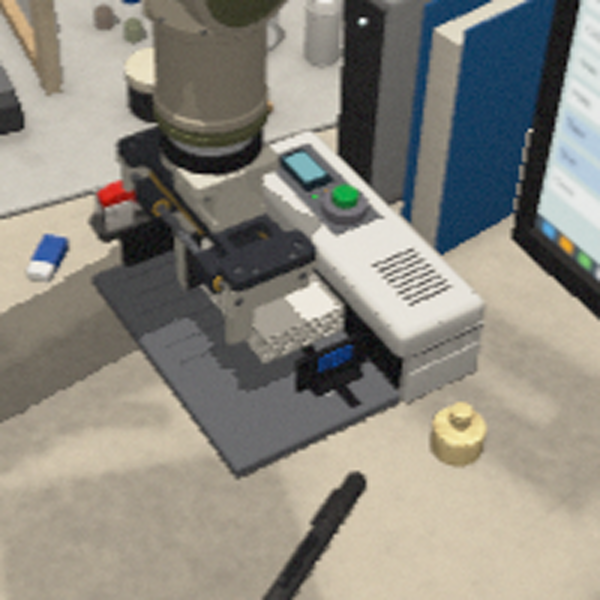

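Emit:
{"name": "step_arm", "arguments": {"targets": [-0.15,0,0,0,0,0,0.7,-0.15,0,0,0,0,0,0.7,-0.1,0,0,0,0,0,0.7,0,0,0,0,0,0,0.7]}}

```text
time: 6.32
tcp_pos: [0.5062, 0.0384, 0.1076]
ee_rot: [-0.058, 0.998, -0.0, -0.002]
ft_force: [-5.5, -1.1, 3.9]
opening: 0.0653
finger_force: 3.0
```

Emit:
{"name": "step_arm", "arguments": {"targets": [-0.1,0,0,0,0,0,0.7,-0.1,0,0,0,0,0,0.7,-0.1,0,0,0,0,0,0.7]}}

```text
time: 6.57
tcp_pos: [0.5066, 0.0384, 0.1075]
ee_rot: [-0.058, 0.998, -0.001, -0.005]
ft_force: [-14.1, -1.3, 10.8]
opening: 0.0652
finger_force: 7.4
```

Emit:
{"name": "step_arm", "arguments": {"targets": [1.5,0,0,0,0,0,0.7,1.5,0,0,0,0,0,0.7,0,0,-2.5,0,0,0,0,0,0,-2.5,0,0,0,0,0,0,-2.5,0,0,0,0,-1.4,-2.7,0,0,0,0,0,-1.4,-2.7,0,0,0,0,0,-1.5,-2.7,0,0,0,0,0,-1.5,-2.7,0,0,0,0,0,-1.5,-2.7,0,0,0,0,0]}}

```text
time: 7.4
tcp_pos: [0.5703, -0.0915, 0.1831]
ee_rot: [-0.058, 0.998, -0.0, 0.001]
ft_force: [0.2, 0.0, 0.7]
opening: 0.0163
finger_force: 0.0
```

```bash
python3 - <<'E'
from h import *
s=r.sense();print(s["tcp_pos"],s["time"],s["ft_force"],s["opening"])
for c,x,y,w in(("side",220,130,180),("top",180,140,180)):
    im=r.camera(c);cv2.imwrite(f"pics/{c}3.png",im)
    a=im[y:y+w-20,x:x+w];cv2.imwrite(f"pics/{c}3c.png",cv2.resize(a,None,fx=3.6,fy=3.6,interpolation=cv2.INTER_CUBIC))
for n,z in dict(cards_lead=.028,cards_rear=.028,guide_face=.031,guide_tab=.036,tray_corner=.014).items():
    for c in("top","side"):
        l=r.landmark_of(n,c)
        if l:
            d=atz(c,l[0]["location"],z)[:2]-[.581,.143];u=np.array([.9934,.1149]);print(n,c,round(l[0]["confidence"],2),d@u,d@[-.1149,.9934])
E
```

```text
[ 0.57030752 -0.09150849  0.18312019] 7.4 [0.23412699 0.0235825  0.65942565] 0.016286081876792438
cards_lead top 0.97 -0.0006551237390035134 -0.09669258497922427
cards_lead side 0.88 0.0017216310300135866 -0.10308886448020732
cards_rear top 0.58 -0.07488187981526807 -0.09646766735722603
cards_rear side 0.65 -0.07107991047607734 -0.09453262155874273
guide_face top 0.53 -0.04232215608771303 -0.1960845709552872
guide_face side 0.59 -0.035729309307984375 -0.19514338056714461
guide_tab top 0.57 0.05331902055424552 -0.0943361161313258
guide_tab side 0.83 -0.022341217380934763 -0.19055821630876713
tray_corner top 0.59 -0.00671308777188374 -5.119524420136104e-05
tray_corner side 0.79 0.0036511119413090154 -0.0012029238373455408
```

View pics/side3c.png

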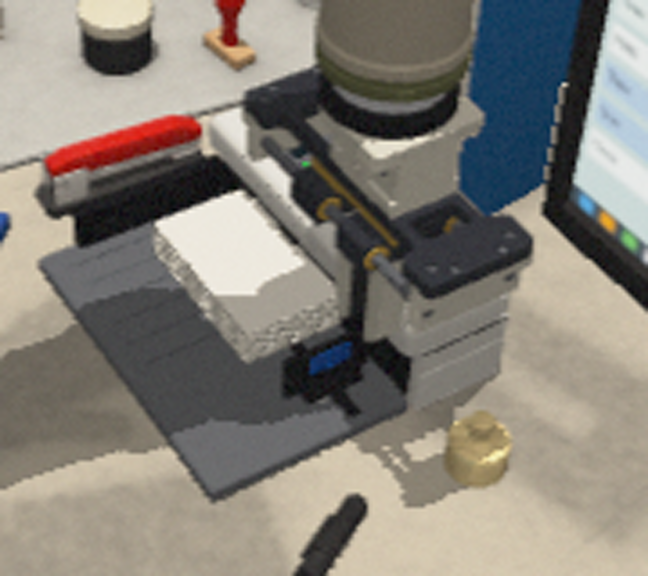

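Emit:
{"name": "step_arm", "arguments": {"targets": [0,0,1.5,0,0,0,0,0,0,1.5,0,0,0,0,0,0,1.5,0,0,0,0,0,0,1.5,0,0,0,0,0,0,1.0,0,0,0,0,0,0.5,0,0,0,0,0,0,0.4,0,0,0,0,0,0,0.4,0,0,0,0,0,0,0.3,0,0,0,0,0]}}

```text
time: 8.75
tcp_pos: [0.5677, -0.0735, 0.1136]
ee_rot: [-0.058, 0.998, 0.0, 0.001]
ft_force: [0.4, -2.9, -0.8]
opening: 0.0005
finger_force: 1.1
```

Emit:
{"name": "step_arm", "arguments": {"targets": [0,0.4,0,0,0,0,0,0,0.4,0,0,0,0,0,0,0.4,0,0,0,0,0,0,0.4,0,0,0,0,0,0,0.4,0,0,0,0,0,0,0.4,0,0,0,0,0,0,0.3,0,0,0,0,0,0,0.3,0,0,0,0,0,0,0.3,0,0,0,0,0,0,0.3,0,0,0,0,0]}}

```text
time: 9.58
tcp_pos: [0.5633, -0.0384, 0.1127]
ee_rot: [-0.057, 0.998, -0.0, 0.0]
ft_force: [2.1, -4.0, 2.3]
opening: 0.0004
finger_force: 1.8
```

Emit:
{"name": "step_arm", "arguments": {"targets": [0,0.3,0,0,0,0,0,0,0.3,0,0,0,0,0,0,0.3,0,0,0,0,0,0,0.3,0,0,0,0,0,0,0.3,0,0,0,0,0,0,0.2,0,0,0,0,0]}}

```text
time: 10.08
tcp_pos: [0.5613, -0.0212, 0.1127]
ee_rot: [-0.058, 0.998, 0.0, 0.0]
ft_force: [1.1, -3.6, 1.2]
opening: 0.0004
finger_force: 1.7
```

Emit:
{"name": "step_arm", "arguments": {"targets": [0,0.2,0,0,0,0,0,0,0.2,0,0,0,0,0,0,0.2,0,0,0,0,0,0,0.1,0,0,0,0,0]}}

```text
time: 10.42
tcp_pos: [0.5605, -0.0143, 0.1127]
ee_rot: [-0.058, 0.998, 0.0, 0.0]
ft_force: [1.3, -2.1, 1.4]
opening: 0.0004
finger_force: 1.7
```

Emit:
{"name": "step_arm", "arguments": {"targets": [0,0.1,0,0,0,0,0,0,0.1,0,0,0,0,0,0,0.1,0,0,0,0,0]}}

```text
time: 10.67
tcp_pos: [0.5603, -0.0124, 0.1128]
ee_rot: [-0.057, 0.998, -0.0, 0.0]
ft_force: [2.2, -9.2, 1.5]
opening: 0.0004
finger_force: 4.5
```

Emit:
{"name": "step_arm", "arguments": {"targets": [0,0.1,0,0,0,0,0,0,0,0,0,0,0,0]}}

```text
time: 10.83
tcp_pos: [0.5603, -0.0124, 0.1128]
ee_rot: [-0.057, 0.998, -0.001, 0.0]
ft_force: [2.7, -9.3, 2.0]
opening: 0.0004
finger_force: 4.5
```

Emit:
{"name": "step_arm", "arguments": {"targets": [0,-1.0,0,0,0,0,0,0,-2.0,0,0,0,0,0,0,0,-3,0,0,0,0,0,0,-4,0,0,0,0,2.5,-3,0,0,0,0,0.7,3,-3,0,0,0,0,0.7,3,-2,0,0,0,0,0.7,0,0,0,0,0,0,0.7]}}

```text
time: 11.5
tcp_pos: [0.4823, -0.1337, 0.1826]
ee_rot: [-0.054, 0.999, -0.001, -0.003]
ft_force: [-1.1, 0.0, -0.4]
opening: 0.0226
finger_force: 0.0
```

```bash
python3 - <<'E'
from h import *
s=r.sense();print(s["tcp_pos"],s["time"],s["ft_force"],s["opening"])
o=[]
for c,x,y,w in(("side",220,130,150),("top",190,140,150)):
    im=r.camera(c);a=im[y:y+w,x:x+w];o.append(cv2.resize(a,(400,400),interpolation=cv2.INTER_CUBIC))
cv2.imwrite("pics/4.png",np.hstack(o))
for n,z in dict(cards_lead=.028,cards_rear=.028,guide_face=.031,load_button_top=.104,tray_corner=.014).items():
    for c in("top","side"):
        l=r.landmark_of(n,c)
        if l:
            p=atz(c,l[0]["location"],z)[:2];d=p-[.581,.143];u=np.array([.9934,.1149]);print(n,c,round(l[0]["confidence"],2),p.round(4),d@u,d@[-.1149,.9934])
E
```

```text
[ 0.48229683 -0.13370003  0.18259387] 11.5 [-1.11556963  0.02050702 -0.41838353] 0.02257885138648088
cards_lead top 0.75 [0.5855 0.0798] -0.002828356614196877 -0.06327085868345839
cards_rear top 0.81 [0.5174 0.0658] -0.07205941920112914 -0.06938653369677798
cards_rear side 0.61 [0.5183 0.0728] -0.07030581987193517 -0.06250989076109222
guide_face top 0.7 [0.5502 0.0029] -0.04670933335527783 -0.13559318380414626
load_button_top top 0.62 [0.5366 0.0031] -0.06016037488015147 -0.1338522089955344
tray_corner top 0.66 [0.5771 0.1389] -0.004372455075744138 -0.0035836969600213622
tray_corner side 0.24 [0.4113 0.1641] -0.1661233947894152 0.04049358096549308
```

View pics/4.png

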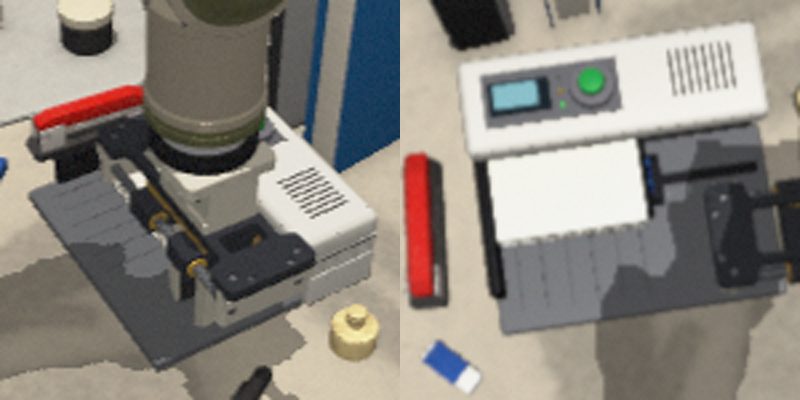

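Emit:
{"name": "step_arm", "arguments": {"targets": [0,3.3,0,0,0,0,0.6,0,3.3,0,0,0,0,0.6,0,3.3,0,0,0,0,0.6,0,3.3,0,0,0,0,0.6,0,3.3,0,0,0,0,0.6,0,3.3,0,0,0,0,0.6,0,0,0,0,0,0,0.6]}}

```text
time: 12.68
tcp_pos: [0.4656, 0.0743, 0.1828]
ee_rot: [-0.062, 0.998, 0.001, 0.0]
ft_force: [0.5, 0.8, -0.2]
opening: 0.056
finger_force: 0.0
```

Emit:
{"name": "step_arm", "arguments": {"targets": [0,-1.0,1.0,0,0,0,0.6,0,0,2,0,0,0,0.6,0,0,2,0,0,0,0.6,0,0,1.5,0,0,0,0.6,0,0,1,0,0,0,0.6,-0.8,0,0,0,0,0,0.6,-0.8,0,0,0,0,0,0.6,-0.8,0,0,0,0,0,0.6,-0.4,0,0,0,0,0,0.6,0,0,0,0,0,0,0.6]}}

```text
time: 13.52
tcp_pos: [0.4968, 0.061, 0.1085]
ee_rot: [-0.057, 0.998, 0.0, 0.001]
ft_force: [0.5, -0.2, 0.4]
opening: 0.0557
finger_force: 0.0
```

Emit:
{"name": "step_arm", "arguments": {"targets": [-0.3,0,0,0,0,0,0.6,-0.2,0,0,0,0,0,0.6,-0.2,0,0,0,0,0,0.6,-0.1,0,0,0,0,0,0.6]}}

```text
time: 13.85
tcp_pos: [0.5031, 0.0618, 0.1079]
ee_rot: [-0.058, 0.998, 0.0, 0.0]
ft_force: [-2.8, 0.2, 2.4]
opening: 0.0556
finger_force: 1.7
```

Emit:
{"name": "step_arm", "arguments": {"targets": [-0.1,0,0,0,0,0,0.6,-0.1,0,0,0,0,0,0.6,-0.1,0,0,0,0,0,0.6,0,0,0,0,0,0,0.6]}}

```text
time: 14.18
tcp_pos: [0.5035, 0.0618, 0.1075]
ee_rot: [-0.058, 0.998, -0.0, -0.003]
ft_force: [-6.8, -0.8, 4.8]
opening: 0.0561
finger_force: 3.5
```

Emit:
{"name": "step_arm", "arguments": {"targets": [-0.1,0,0,0,0,0,0.6,-0.1,0,0,0,0,0,0.6,0,0,0,0,0,0,0.6]}}

```text
time: 14.43
tcp_pos: [0.5038, 0.0618, 0.1074]
ee_rot: [-0.058, 0.998, -0.001, -0.004]
ft_force: [-11.7, -0.6, 8.5]
opening: 0.0558
finger_force: 5.7
```

Emit:
{"name": "step_arm", "arguments": {"targets": [1.5,0,0,0,0,0,0.6,1.5,0,0,0,0,0,0.6,0,0,-3.5,0,0,0,0,0,0,-4,0,0,0,0,0,0,-4,0,0,0,0,0,0,-4,0,0,0,0,0,0,0,0,0,0,0,0,0,0,0,0,0,0]}}

```text
time: 15.1
tcp_pos: [0.479, 0.059, 0.2651]
ee_rot: [-0.057, 0.998, 0.0, 0.003]
ft_force: [0.7, 0.1, -1.2]
opening: 0.0205
finger_force: 0.0
```

```bash
python3 - <<'E'
from h import *
s=r.sense();p=s["tcp_pos"];d=np.array([.624,.0475])-p[:2];print(p,s["time"],s["ft_force"],s["opening"],s["ee_rot"])
print("tool dx,dy",-d@[.9934,.1149]*100,d@[-.1149,.9934]*100)
o=[]
for c,x,y,w in(("side",220,130,150),("top",190,140,150)):
    im=r.camera(c);a=im[y:y+w,x:x+w];o.append(cv2.resize(a,(400,400),interpolation=cv2.INTER_CUBIC))
    l=r.landmark_of("load_button_top",c);print(c,[(q["location"],q["confidence"],atz(c,q["location"],.104)) for q in l[:2]])
cv2.imwrite("pics/5.png",np.hstack(o))
E
```

```text
[0.47903473 0.05897787 0.26508051] 15.1 [ 0.66026818  0.1131132  -1.18926216] 0.020535744918580675 [-5.73598219e-02  9.98349430e-01  4.08740389e-04  2.84589124e-03]
tool dx,dy -14.268969282964658 -2.8058622525414725
side [([317.5, 177.2], 0.55, array([0.62539815, 0.0328661 , 0.104     ]))]
top [([350.6, 178.8], 0.61, array([ 0.5971636 , -0.14138546,  0.104     ]))]
```

View pics/5.png

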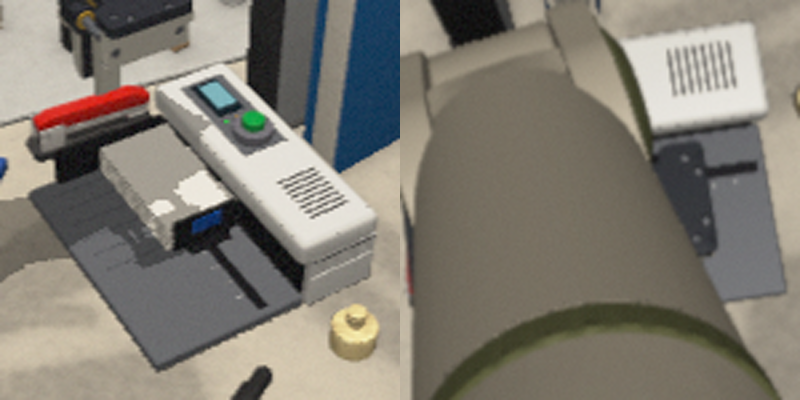

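Emit:
{"name": "step_arm", "arguments": {"targets": [-3.6,-0.7,0,0,0,0,0,-3.6,-0.7,0,0,0,0,0,-3.6,-0.7,0,0,0,0,0,-3.5,-0.7,0,0,0,0,0,0,0,2,0,0,0,0,0,0,2,0,0,0,0,0,0,1.5,0,0,0,0,0,0,0.5,0,0,0,0,0,0,0,0,0,0,0]}}

```text
time: 16.05
tcp_pos: [0.6223, 0.0475, 0.1999]
ee_rot: [-0.058, 0.998, -0.0, -0.002]
ft_force: [0.8, -0.6, -0.2]
opening: 0.0003
finger_force: 0.0
```

```bash
python3 - <<'E'
from h import *
s=r.sense();print(s["tcp_pos"],s["ft_force"],s["opening"],s["time"],proj("side",s["tcp_pos"]-[0,0,.084]))
a=r.camera("side")[100:220,250:390];cv2.imwrite("pics/6.png",cv2.resize(a,None,fx=4,fy=4,interpolation=cv2.INTER_CUBIC))
E
```

```text
[0.6222522  0.04749317 0.19992886] [ 0.82996615 -0.60076691 -0.240207  ] 0.0002895550474840316 16.05 [np.float64(313.8178427608894), np.float64(170.09396651096534)]
```

View pics/6.png

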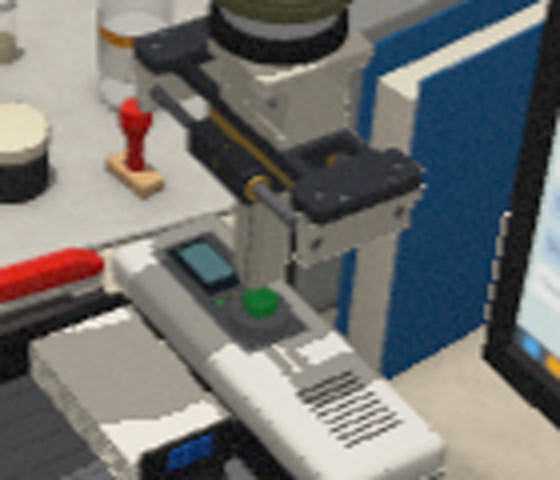

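Emit:
{"name": "step_arm", "arguments": {"targets": [-0.1,-0.2,0.5,0,0,0,0,0,0,0.4,0,0,0,0,0,0,0.3,0,0,0,0,0,0,0.2,0,0,0,0,0,0,0.2,0,0,0,0,0,0,0.1,0,0,0,0]}}

```text
time: 16.6
tcp_pos: [0.6246, 0.0456, 0.1859]
ee_rot: [-0.058, 0.998, -0.0, 0.0]
ft_force: [0.1, -0.6, 3.1]
opening: 0.0006
finger_force: 1.4
```

Emit:
{"name": "step_arm", "arguments": {"targets": [0,0,0.2,0,0,0,0,0,0,0.2,0,0,0,0,0,0,0.2,0,0,0,0,0,0,0,0,0,0,0]}}

```text
time: 16.93
tcp_pos: [0.6247, 0.0456, 0.1833]
ee_rot: [-0.057, 0.998, -0.0, 0.001]
ft_force: [-9.7, -0.9, 35.1]
opening: 0.0006
finger_force: 17.9
```

Emit:
{"name": "step_arm", "arguments": {"targets": [0,0,-1,0,0,0,0,0,0,-2,0,0,0,0,0,0,-4,0,0,0,0,0,0,-4,0,0,0,0,0,0,-4,0,0,0,0,0,0,0,0,0,0,0,0,0,0,0,0,0,0,0,0,0,0,0,0,0]}}

```text
time: 17.6
tcp_pos: [0.6242, 0.0457, 0.3295]
ee_rot: [-0.058, 0.998, 0.0, 0.0]
ft_force: [0.2, 0.0, -0.6]
opening: 0.0004
finger_force: 0.0
```

```bash
python3 - <<'E'
from h import *
s=r.sense();print(s["tcp_pos"],s["ft_force"],s["time"])
a=r.camera("side")[120:270,210:360];cv2.imwrite("pics/7.png",cv2.resize(a,None,fx=4,fy=4,interpolation=cv2.INTER_CUBIC))
E
```

```text
[0.62420459 0.04566351 0.32950647] [ 0.16115817  0.04318917 -0.6297165 ] 17.6
```

View pics/7.png

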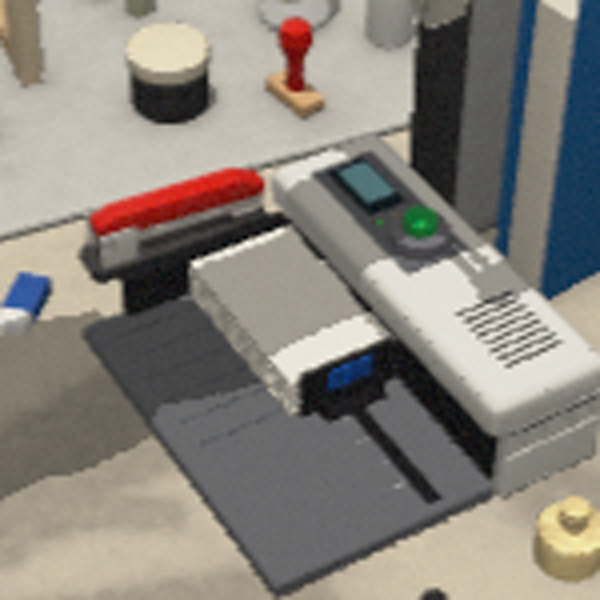

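```bash
python3 -c "
from station import r
print(r.sign_off())"
```

```text
the job is handed in; nothing more can be done
None
```

The stack looks square against the feed wall with the guide up against it in the last picture. The button went down to its stop and was let go, and I handed the job in at about 17.7 s; the sign-off returned no verdict.

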